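# Let the clementines out of the fruit dispenser

### The arm

A 6-joint arm with a two-finger parallel gripper is mounted at the origin on the work surface. World frame = base frame: x ahead of the robot, y to its left, z up, the work surface at z = 0. Lengths are in m, angles in degrees, forces in N, time in s.
With the tool pointing down it reaches from about 0.4 to 0.825 m from the base axis. Payload 7 kg.
Tool frame: the origin (TCP) lies on the front face of the gripper's body, between the roots of the fingers; the fingertips stand 66 mm ahead of it and the grasp point (between the pads) lies 47 mm ahead of it; z points along the fingers, y is the line along which they close (so a half turn about z gives the same grasp; the last joint's range is limited). The gripper opens to 88 mm and grips with 3 to 60 N. Pads are 19 mm wide; open, the fingers measure 130 mm over their backs; the gripper's body (78 mm by 193 mm) begins 47 mm behind the grasp point.
Start: joints at [89.731, 20.546, 0.682, 0, -70.136, -16.507], TCP at [0.195, 0.646, 0.292] pointing down, gripper open.
Joint ranges: [-176.03, 176.03], [-82.01, 121.73], [-58.28, 71.71], [-173.87, 95.51], [-174.79, -0.11], [-173.66, 173.66]. Speed limits (degrees/s): [136.94, 136.94, 172.46, 180, 180, 180].

### API

Orientations are given as [roll, pitch, yaw] about the fixed x, y, z axes, in that order (R = Rz(yaw) Ry(pitch) Rx(roll)).
In Python, from plant import ctrl gives the robot as it stands.
- The arm moves only by the tool send_rows, never from a script. Its argument "deltas" is a list of rows, each a list of 2 entries, a list of its own where there are three numbers: the shift along the tool's x, y, z each as a share of 800 mm, from -1 to 1, then the turn about the tool's z as a share of 90 degrees, from -1 to 1. A call has exactly 5 rows; each row is the pose to reach, as a shift and turn from the pose commanded when the call began, along the tool's axes at that moment; what a row does not reach only later rows make up. A row lasts 1/12 s, in which the tool goes at most 41.7 mm and 7.16 degrees, less where a joint would pass 70% of its speed; a pose out of reach is approached as far as the arm can. A call with a number of a shift or a turn outside -1 to 1 is refused whole. A call with a gripper value outside its range is refused whole. "gripper" is the opening, from 0 (shut) to 1 (fully open), set as the call begins (left out, the last holds). The fingers move at their own pace and stop on an object; the grip force is fixed at half the most. Time passes only in rows, so rows that repeat a pose let the fingers close, or fill a call up. It gives the time, the measured TCP pose, the force, the opening and the grip force at its end, in the units of the state.
- ctrl.get_obs(): the state, without advancing time (a new reading comes with each control period).
- ctrl.snapshot(name): name is "side" or "top"; returns a dict with "color" (384x512x3 uint8, red, green, blue), "vertical_fov" (degrees; the focal length in pixels is half the picture's height over the tangent of half this angle, whatever the lens; pixels are square), "cx", "cy" (the principal point, pixels), "k1" (the pictures are not rectified: a ray, as slopes to the right and down, at radius r is drawn at 1 + k1 r^2 times it, then the intrinsics apply), "rvec" (rotation vector, rad) and "tvec" (3), from world to camera coordinates, as OpenCV has them. Camera axes: x right, y down, z forward; pixel columns grow to the right and rows downward; lengths in m; the calibration is good to about 2 mm. A picture is of the moment at which its call begins. There is no depth.
- ctrl.close_job(): hands the job in; it is judged then, once.
Trained networks look in a picture, given as the dict that the camera call returned (one of the last four; its "shot" number tells which), for a name from the list of things; names that differ only in an ending like _2 or _b are one class to them, and where a whole thing is asked for, a point or a joint stands for the part that bears it (a point fixed in the world has none). Each returns a list of dicts, best first, with "conf" (0 to 1); they miss things now and then, are a little off and sometimes report something else, mostly with a low value. They report only what shows in the picture. A call takes as long as a camera call.
- ctrl.boxes_of(picture, thing): "xy" ([column, row] as shares, 0 to 1, of the picture: columns of its width, rows of its height, amid what is visible of it).
- ctrl.cut_out(picture, thing): "pixels" (384x512 bool, what is visible of it) and "xy" ([column, row] as shares, 0 to 1, of the picture: columns of its width, rows of its height, amid what is visible of it).
The state is a dict: "clock": time; "joint_pos": joint angles; "qvel": joint speeds; "tau": joint torques, N m; "tool_pos": TCP position; "orientation": TCP orientation; "force": force on the tool from outside, world axes, zero at the start; "moment": the same for the moment, N m; "opening": finger opening in m; "gripper_force": force on a finger pad.
Only numpy, scipy, OpenCV 4.12 (cv2) and the standard library are available. Lean on these libraries where they do the work, as an engineer would, in place of code of your own. Each camera call takes 0.05 s, during which the arm holds its last target. There are 200 camera calls.

### The job

Two identical fruit dispensers stand on the pastry bench, one loaded with orange clementines, the other with green limes. Press down the red paddle of the clementine dispenser's rocking lever so that its yellow gate lifts, keep it down until both clementines have rolled past the gate into the open lower half of their runway, then let the lever come back up. Only push on the lever: do not touch the fruit or the gates, lift nothing, leave the limes shut in and do not disturb anything else on the bench.

Things in the scene. Friction and masses are not known exactly. Their poses are not given: they have to be found in the camera images.
- dispenser_a: Fixed dispenser holding the clementines: white base plate 260 x 290 x 8 mm; origin on the bench below the lever's pivot, z up. The lever lies along its y axis: pivot at y = 0, 100 mm up, in a grey yoke 112 mm high; red paddle at y = +110 mm, gate at y = -110 mm. The fruit runway runs along x at y = -110 mm, fruit waiting at x > 0 and rolling to x < 0.
- runway_a (a point): Point on the floor of the clementines' aluminium runway under the gate, 35 mm above the bench; axes as the dispenser's. Inside 58 mm wide, side walls 30 mm high, sloping down 8 degrees towards -x, from x = +114 mm (closed upper end) to x = -124 mm (closed lower end).
- paddle_a (a point): Centre of the upper face of the red paddle (46 mm along the dispenser's x, 52 mm along its y, 8 mm thick) of the clementine dispenser's lever; 110 mm from the pivot and 110 mm above the bench at rest; goes down about 53 mm when fully pressed, the space below it is free. Moves with the lever.
- lever_a (a joint): Rocking lever of the clementine dispenser, in rad: 0 at rest (level, gate shut), grows as the paddle is pressed down, hard stop at 0.5. At 0.4 and above the fruit passes freely under the gate, below about 0.3 it does not. A spring brings it back to 0 when let go; the paddle needs about 3 N at the start and 7 N at the bottom.
- gate_a (a point): Yellow gate plate of the clementine dispenser, 22 mm wide, 50 mm high, 4 mm thick, fixed under the lever's end opposite the paddle; the point is its centre; rises with the lever.
- dispenser_b: Fixed dispenser holding the limes: white base plate 260 x 290 x 8 mm; origin on the bench below the lever's pivot, z up. The lever lies along its y axis: pivot at y = 0, 100 mm up, in a grey yoke 112 mm high; red paddle at y = +110 mm, gate at y = -110 mm. The fruit runway runs along x at y = -110 mm, fruit waiting at x > 0 and rolling to x < 0.
- runway_b (a point): Point on the floor of the limes' aluminium runway under the gate, 35 mm above the bench; axes as the dispenser's. Inside 58 mm wide, side walls 30 mm high, sloping down 8 degrees towards -x, from x = +114 mm (closed upper end) to x = -124 mm (closed lower end).
- paddle_b (a point): Centre of the upper face of the red paddle (46 mm along the dispenser's x, 52 mm along its y, 8 mm thick) of the lime dispenser's lever; 110 mm from the pivot and 110 mm above the bench at rest; goes down about 53 mm when fully pressed, the space below it is free. Moves with the lever.
- lever_b (a joint): Rocking lever of the lime dispenser, in rad: 0 at rest (level, gate shut), grows as the paddle is pressed down, hard stop at 0.5. At 0.4 and above the fruit passes freely under the gate, below about 0.3 it does not. A spring brings it back to 0 when let go; the paddle needs about 3 N at the start and 7 N at the bottom.
- gate_b (a point): Yellow gate plate of the lime dispenser, 22 mm wide, 50 mm high, 4 mm thick, fixed under the lever's end opposite the paddle; the point is its centre; rises with the lever.
- clementine_1: Orange clementine, a ball of 50 mm diameter, loose; origin at its centre. Rests against the gate.
- lime_1: Green lime, a ball of 46 mm diameter, loose; origin at its centre. Rests against its gate. To be left where it is.
- clementine_2: Orange clementine, a ball of 50 mm diameter, loose; origin at its centre. Waits behind the first.
- lime_2: Green lime, a ball of 46 mm diameter, loose; origin at its centre. Waits behind the first. To be left where it is.
- cutter: Bystander: steel pastry cutter ring, 48 mm across, 40 mm high, stands loose on the clementine dispenser's base plate about 90 mm to the -x side of the paddle; origin at the centre of its underside.
- jar: Bystander: amber glass jar, 60 mm across, 90 mm high, loose; origin at the centre of its underside.
- cup: Bystander: white cup, 70 mm across, 80 mm high, loose; origin at the centre of its underside.

How it is judged:
By the outcome, as a careful person would: the job done as asked, in the order asked, and still so for the second after the job is handed in, with the robot touching nothing.
It also fails if it takes over 35 s, if anything falls off the work surface, if the arm or the gripper's body presses on something with over 40 N, if the wrist force passes 120 N, or if a joint passes its speed limit or range.

## Working session

There is one attempt and no reset: what is moved stays moved. The work goes in short steps, Python scripts to look and compute and a tool call to move; the robot and the scene stay as the last step left them, time stands still between calls to the robot, and variables do not carry over. Pictures are saved under pics/ and viewed, at most 10 in all, crops included, and the job is handed in when it is done.

Besides the shell and the picture viewer there is one more tool, called after "Call:" as a command line: name --argument value ..., lists and objects as JSON in quotes. send_rows: Moves the arm, as the interface text tells. Shift numbers are shares of 800 mm and turn numbers shares of 90 degrees, none past 1 either way. Its arguments: {"type":"object","properties":{"deltas":{"type":"array","items":{"type":"array"}},"gripper":{"type":"number"}},"required":["deltas"]}

```bash
mkdir -p pics
cat > h.py <<'E'
import numpy as np, cv2
from plant import ctrl
def cam(p):
    R=cv2.Rodrigues(np.array(p["rvec"],float))[0]; t=np.array(p["tvec"],float).ravel()
    f=192/np.tan(np.radians(p["vertical_fov"])/2); return R,t,f
def ray(p,uv):
    R,t,f=cam(p); d=np.array([(uv[0]-p["cx"])/f,(uv[1]-p["cy"])/f]); s=d.copy()
    for _ in range(20): s=d/(1+p["k1"]*(s@s))
    return -R.T@t, R.T@np.array([s[0],s[1],1])
def onz(p,uv,z):
    o,d=ray(p,uv); return o+d*(z-o[2])/d[2]
def proj(p,X):
    R,t,f=cam(p); c=R@np.array(X)+t; s=c[:2]/c[2]; s=s*(1+p["k1"]*(s@s)); return s*f+[p["cx"],p["cy"]]
def tri(p,a,q,b):
    o1,d1=ray(p,a);o2,d2=ray(q,b); A=np.stack([d1,-d2],1); k=np.linalg.lstsq(A,o2-o1,rcond=None)[0]
    x,y=o1+k[0]*d1,o2+k[1]*d2; return (x+y)/2, np.linalg.norm(x-y)
def save(p,n): cv2.imwrite("pics/"+n,p["color"][:,:,::-1])
E
python3 - <<'E'
from h import *
o=ctrl.get_obs(); print(o)
P={n:ctrl.snapshot(n) for n in("top","side")}
for n,p in P.items():
    save(p,n+"0.png"); print(n,p["vertical_fov"],p["cx"],p["cy"],p["k1"],ray(p,(256,192)))
    for t in("paddle_a","clementine_1","lime_1","gate_a","cutter","dispenser_a","jar","cup"):
        for r in ctrl.boxes_of(p,t):
            uv=np.array(r["xy"])*[512,384]; print(n,t,round(r["conf"],2),uv.round(1),onz(p,uv,{"paddle_a":.11,"clementine_1":.065,"lime_1":.065,"cutter":.03}.get(t,.05)).round(3))
E
```

```text
{'clock': 0.0, 'joint_pos': array([ 8.97300668e+01,  2.05921472e+01,  6.34097951e-01, -2.03737459e-02,
       -7.01345630e+01, -1.65067448e+01]), 'qvel': array([ 0.01494014,  0.03249642,  0.04215531,  0.03426981, -0.05234135,
       -0.03526762]), 'tau': array([ 1.24740716e-03, -5.82712591e+01,  2.93045032e+01,  6.99658424e+00,
        6.97313400e-03, -1.45112463e-04]), 'tool_pos': array([0.19474067, 0.64590963, 0.29121621]), 'orientation': array([ 1.79905762e+02, -7.95316437e-03, -1.67836102e+01]), 'force': array([ 0.58275645, -0.90507809,  0.73524576]), 'moment': array([ 0.01086093, -0.0156817 ,  0.04863531]), 'gripper_force': 0.0, 'opening': 0.08770325969186697}
top 56.75699731883906 251.99490680860006 192.4698302080492 0.014031102257064634 (array([ 0.27966118, -0.02704233,  1.27374338]), array([ 0.18703985, -0.01027153, -0.98236415]))
top paddle_a 0.77 [286.7 173. ] [ 0.564 -0.144  0.11 ]
top paddle_a 0.63 [161.7 190.4] [0.513 0.275 0.11 ]
top paddle_a 0.21 [332.1 171.4] [ 0.567 -0.297  0.11 ]
top clementine_1 0.62 [332.6 171.9] [ 0.576 -0.309  0.065]
top clementine_1 0.51 [332.1
[... 999 characters left out ...]
65]
side clementine_1 0.6 [303.6 273.1] [ 0.574 -0.303  0.065]
side lime_1 0.62 [259.8 175.4] [0.524 0.089 0.065]
side lime_1 0.6 [272.8 177.8] [0.567 0.069 0.065]
side lime_1 0.42 [288.8 226.8] [ 0.571 -0.139  0.065]
side gate_a 0.76 [287.9 225.8] [ 0.572 -0.126  0.05 ]
side gate_a 0.64 [247.3 139.8] [0.516 0.291 0.05 ]
side gate_a 0.33 [323.5 271.8] [ 0.635 -0.304  0.05 ]
side cutter 0.64 [253.7 220.4] [ 0.472 -0.07   0.03 ]
side dispenser_a 0.87 [244.2 168. ] [0.479 0.148 0.05 ]
side dispenser_a 0.81 [288.  253.4] [ 0.548 -0.223  0.05 ]
side dispenser_a 0.72 [246.3 101.2] [0.555 0.528 0.05 ]
side jar 0.45 [289.9 221.8] [ 0.583 -0.112  0.05 ]
side cup 0.83 [246.3 103.3] [0.552 0.514 0.05 ]
```

View pics/top0.png

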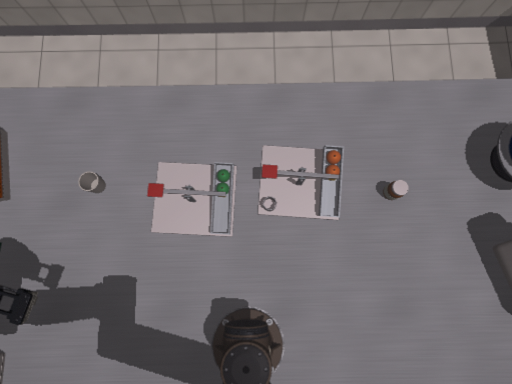

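View pics/side0.png

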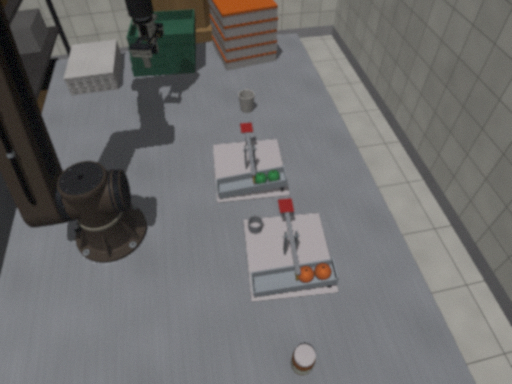

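The top view shows the clementine dispenser with its red paddle at about (270,172), fruit at (334,157) and (333,170), and the cutter at (269,204). In the side view the paddle is at (286,206), the cutter at (256,225) and the fruit at (306,274) and (323,271). The lime dispenser is to the left/behind. The networks' paddle box sits mid-lever, so I'll segment the red myself.

Run:
```python
from h import *
P={n:ctrl.snapshot(n) for n in("top","side")}
def seg(p,lo,hi,box):
    h=cv2.cvtColor(p["color"],cv2.COLOR_RGB2HSV).astype(int); H=(h[...,0]+10)%180
    m=(H>=lo)&(H<=hi)&(h[...,1]>150)&(h[...,2]>60); k=np.zeros_like(m); x0,y0,x1,y1=box; k[y0:y1,x0:x1]=1; m&=k
    v,u=np.nonzero(m); return np.array([u.mean(),v.mean()]),len(u)
bt,bs=(255,155,285,190),(272,192,300,222)
a,n1=seg(P["top"],0,20,bt); b,n2=seg(P["side"],0,20,bs); print(a,n1,b,n2)
x,e=tri(P["top"],a,P["side"],b); print("paddle",x.round(4),e.round(4), onz(P["top"],a,.11).round(4),onz(P["side"],b,.11).round(4))
c,_=seg(P["top"],0,30,(320,145,350,182)); d,_=seg(P["side"],0,30,(295,260,335,286)); print("fruit",tri(P["top"],c,P["side"],d))
for n,bx in(("top",(255,190,285,215)),("side",(245,212,267,238))):
    for r in ctrl.cut_out(P[n],"cutter")[:1]:
        uv=np.array(r["xy"])*[512,384]; print("cutter",n,uv,r["conf"],onz(P[n],uv,.028).round(3))
print("yoke top",onz(P["top"],(297,176),.11),"lever end",onz(P["top"],(337,178),.11))
for n in P:
  p=P[n]; 
  u0,v0=((225,125) if n=="top" else (225,180)); 
  cv2.imwrite(f"pics/{n}1.png",cv2.resize(p["color"][v0:v0+120,u0:u0+130,::-1],None,fx=4.5,fy=4.5,interpolation=cv2.INTER_CUBIC))
```

```text
[269.3902439  170.95731707] 164 [285.37226277 205.28467153] 137
paddle [ 0.5719 -0.0859  0.1083] 0.0021 [ 0.5726 -0.0858  0.11  ] [ 0.5704 -0.0873  0.11  ]
fruit (array([ 0.60580458, -0.31057094,  0.07431344]), np.float64(0.00604626297502375))
cutter top [272.2816 199.104 ] 0.61 [ 0.49  -0.097  0.028]
cutter side [252.9792 223.104 ] 0.65 [ 0.467 -0.078  0.028]
yoke top [ 0.55333268 -0.17800255  0.11      ] lever end [ 0.54386168 -0.31160286  0.11      ]
```

View pics/top1.png

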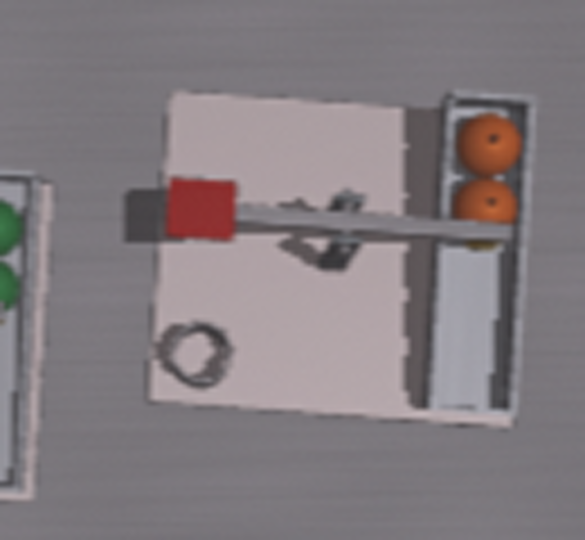

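The zoomed crop shows the paddle centred at crop (201,209), i.e. pixel (270,171). The lever runs right with about -6° yaw, and the cutter at (195,353) is clear of it. Paddle target is about (0.572, -0.086, 0.110). I'll close the gripper and travel high.

Call:
send_rows --deltas '[[[0.014, 0.015, 0], 0], [[0.036, 0.037, 0], 0], [[0.064, 0.067, 0], 0], [[0.1, 0.104, 0], 0], [[0.136, 0.141, 0], 0]]' --gripper 0

```text
clock: 1.52
tool_pos: [0.2667, 0.5056, 0.2919]
orientation: [180.0, -0.0, -16.7]
force: [0.5, -0.4, 0.4]
opening: 0.0598
gripper_force: 0.0
```

Call:
send_rows --deltas '[[[0.029, 0.03, 0], 0], [[0.058, 0.06, 0], 0], [[0.087, 0.09, 0], 0], [[0.116, 0.12, 0], 0], [[0.145, 0.15, 0], 0]]'

```text
clock: 1.93
tool_pos: [0.3433, 0.3569, 0.2925]
orientation: [-180.0, -0.0, -16.8]
force: [0.8, 0.4, -0.3]
opening: 0.0266
gripper_force: 0.0
```

Call:
send_rows --deltas '[[[0.029, 0.03, 0], 0], [[0.058, 0.06, 0], 0], [[0.087, 0.09, 0], 0], [[0.116, 0.12, 0], 0], [[0.145, 0.15, 0], 0]]'

```text
clock: 2.35
tool_pos: [0.4197, 0.2086, 0.2926]
orientation: [-179.9, -0.0, -16.8]
force: [0.7, -0.5, 0.5]
opening: 0.0005
gripper_force: 0.0
```

Call:
send_rows --deltas '[[[0.029, 0.03, 0], 0], [[0.058, 0.06, 0], 0], [[0.087, 0.09, 0], 0], [[0.116, 0.12, 0], 0], [[0.145, 0.15, 0], 0]]'

```text
clock: 2.77
tool_pos: [0.4962, 0.0601, 0.2926]
orientation: [-180.0, -0.0, -16.8]
force: [1.1, 0.8, -0.7]
opening: 0.0002
gripper_force: 0.0
```

Call:
send_rows --deltas '[[[0.029, 0.03, 0], 0], [[0.06, 0.062, 0], 0], [[0.09, 0.092, 0], 0], [[0.115, 0.118, 0], 0], [[0.13, 0.135, 0], 0]]'

```text
clock: 3.18
tool_pos: [0.5651, -0.0742, 0.292]
orientation: [180.0, -0.0, -16.9]
force: [0.7, 0.3, 1.1]
opening: 0.0004
gripper_force: 0.0
```

Call:
send_rows --deltas '[[[0, 0, 0], 0.05], [[0, 0, 0], 0.12], [[0, 0, 0], 0.19], [[0, 0, 0], 0.26], [[0, 0, 0], 0.33]]'

```text
clock: 3.6
tool_pos: [0.5641, -0.0719, 0.2922]
orientation: [-180.0, -0.0, -46.8]
force: [0.9, 0.2, -0.1]
opening: 0.0006
gripper_force: 0.0
```

Call:
send_rows --deltas '[[[0, 0, 0], 0.07], [[0, 0, 0], 0.14], [[0, 0, 0], 0.21], [[0, 0, 0], 0.28], [[0, 0, 0], 0.35]]'

```text
clock: 4.02
tool_pos: [0.5641, -0.0717, 0.2923]
orientation: [-180.0, -0.0, -78.3]
force: [0.1, 1.1, 0.2]
opening: 0.0003
gripper_force: 0.0
```

Call:
send_rows --deltas '[[[0, 0, 0], 0.07], [[0, 0, 0], 0.12], [[0, 0, 0], 0.16], [[0, 0, 0], 0.19], [[0, 0, 0], 0.2]]'

```text
clock: 4.43
tool_pos: [0.5641, -0.0717, 0.2923]
orientation: [-180.0, 0.0, -96.1]
force: [0.4, 0.5, -0.3]
opening: 0.0004
gripper_force: 0.0
```

Call:
send_rows --deltas '[[[0.008, -0.006, 0.02], 0], [[0.017, -0.012, 0.05], 0], [[0.017, -0.012, 0.08], 0], [[0.017, -0.012, 0.107], 0], [[0.017, -0.012, 0.12], 0]]'

```text
clock: 4.85
tool_pos: [0.571, -0.0864, 0.1934]
orientation: [179.8, -0.0, -96.0]
force: [-0.2, 0.5, -0.6]
opening: 0.0004
gripper_force: 0.0
```

Run:
```python
from h import *
print(ctrl.get_obs()["tool_pos"])
p=ctrl.snapshot("side"); t=ctrl.get_obs()["tool_pos"]
print(proj(p,t-[0,0,.066]),proj(p,[.572,-.086,.11]))
im=cv2.resize(p["color"][160:290,220:350,::-1],None,fx=4.5,fy=4.5,interpolation=cv2.INTER_CUBIC)
cv2.imwrite("pics/side2.png",im)
```

```text
[ 0.57100584 -0.08641004  0.19341465]
[285.64496814 201.85905845] [285.76702091 204.87630536]
```

View pics/side2.png

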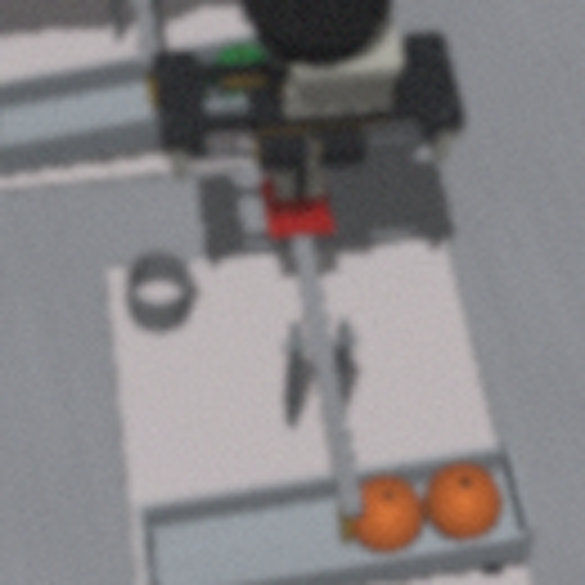

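The closed fingertips at crop (300,195) stand centred over the red paddle (300,215), and both clementines are still behind the gate. Pressing.

Call:
send_rows --deltas '[[[0, 0, 0.012], 0], [[0, 0, 0.025], 0], [[0, 0, 0.038], 0], [[0, 0, 0.051], 0], [[0, 0, 0.062], 0]]'

```text
clock: 5.32
tool_pos: [0.5731, -0.0864, 0.1466]
orientation: [-179.9, -0.0, -95.9]
force: [1.0, -1.9, 5.6]
opening: 0.0004
gripper_force: 2.4
```

Call:
send_rows --deltas '[[[0, 0, 0.008], 0], [[0, 0, 0.014], 0], [[0, 0, 0.018], 0], [[0, 0, 0.019], 0], [[0, 0, 0.019], 0]]'

```text
clock: 5.73
tool_pos: [0.5725, -0.0865, 0.1313]
orientation: [-180.0, -0.0, -96.0]
force: [-0.2, -1.1, 6.7]
opening: 0.0002
gripper_force: 2.6
```

Call:
send_rows --deltas '[[[0, 0, 0], 0], [[0, 0, 0], 0], [[0, 0, 0], 0], [[0, 0, 0], 0], [[0, 0, 0], 0]]'

```text
clock: 6.15
tool_pos: [0.5725, -0.0865, 0.1316]
orientation: [-180.0, -0.0, -96.0]
force: [0.2, -1.8, 5.6]
opening: 0.0003
gripper_force: 2.6
```

Call:
send_rows --deltas '[[[0, 0, 0], 0], [[0, 0, 0], 0], [[0, 0, 0], 0], [[0, 0, 0], 0], [[0, 0, 0], 0]]'

```text
clock: 6.57
tool_pos: [0.5725, -0.0865, 0.1316]
orientation: [-180.0, -0.0, -96.0]
force: [0.2, -1.3, 7.0]
opening: 0.0003
gripper_force: 2.6
```

Run:
```python
from h import *
p=ctrl.snapshot("side")
im=cv2.resize(p["color"][160:290,220:350,::-1],None,fx=4.5,fy=4.5,interpolation=cv2.INTER_CUBIC)
cv2.imwrite("pics/side3.png",im)
```

```text
(no output)
```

View pics/side3.png

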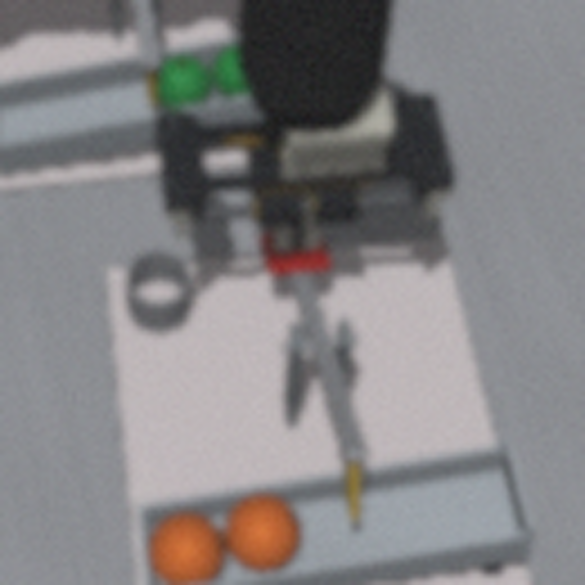

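Gate up at crop (353,490). Both clementines, at (187,548) and (263,530), are in the lower half, and the limes are still shut in. Letting the lever up smoothly.

Call:
send_rows --deltas '[[[0, 0, 0], 0], [[0, 0, 0], 0], [[0, 0, -0.005], 0], [[0, 0, -0.012], 0], [[0, 0, -0.02], 0]]'

```text
clock: 7.03
tool_pos: [0.5725, -0.0854, 0.1475]
orientation: [-180.0, 0.1, -96.0]
force: [-0.6, 4.6, 3.6]
opening: 0.0004
gripper_force: 2.4
```

Call:
send_rows --deltas '[[[0, 0, -0.01], 0], [[0, 0, -0.02], 0], [[0, 0, -0.03], 0], [[0, 0, -0.04], 0], [[0, 0, -0.05], 0]]'

```text
clock: 7.45
tool_pos: [0.5717, -0.0866, 0.1877]
orientation: [179.9, -0.0, -96.0]
force: [0.1, 0.3, 0.3]
opening: 0.0006
gripper_force: 0.0
```

Call:
send_rows --deltas '[[[0, 0, -0.02], 0], [[0, 0, -0.045], 0], [[0, 0, -0.07], 0], [[0, 0, -0.09], 0], [[0, 0, -0.1], 0]]'

```text
clock: 7.87
tool_pos: [0.5724, -0.0867, 0.2696]
orientation: [-179.9, -0.0, -96.0]
force: [-0.2, 0.1, -0.1]
opening: 0.0004
gripper_force: 0.0
```

Call:
send_rows --deltas '[[[0, 0, 0], 0], [[0, 0, 0], 0], [[0, 0, 0], 0], [[0, 0, 0], 0], [[0, 0, 0], 0]]'

```text
clock: 8.28
tool_pos: [0.5718, -0.0863, 0.2662]
orientation: [179.9, -0.0, -96.0]
force: [1.2, -1.3, 0.3]
opening: 0.0004
gripper_force: 0.0
```

Run:
```python
from h import *
p=ctrl.snapshot("side")
im=cv2.resize(p["color"][80:380,200:350,::-1],None,fx=2,fy=2,interpolation=cv2.INTER_CUBIC)
cv2.imwrite("pics/side4.png",im); print(ctrl.get_obs()["force"])
```

```text
[ 0.34333138  0.11752867 -0.00808311]
```

View pics/side4.png

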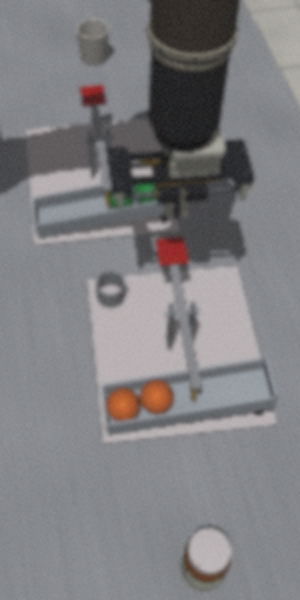

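The lever is back level with the red paddle at (172,251) and the gate shut at (195,393). Both clementines, at (122,404) and (156,396), are past it, and the limes, cutter, jar and cup have not moved.

```bash
python3 -c "
from plant import ctrl
print(ctrl.close_job())"
```

```text
the job is handed in; nothing more can be done
None
```

Job handed in after about 8.3 s of robot time: both clementines rolled past the gate into the lower half of their runway, the lever is back up, and the limes, cutter, jar and cup look undisturbed in the last picture.

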